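# Load a relay module on the bench clamp and set its thumbscrew

## Robot

A 7-joint arm with a two-finger parallel gripper is mounted at the origin on the work surface. World frame = base frame: x ahead of the robot, y to its left, z up, the work surface at z = 0. Lengths are in mm, angles in rad, forces in N, time in s.
With the tool pointing down it reaches from about 400 to 850 mm from the base axis. Payload 10.4 kg.
Tool frame: the origin (TCP) lies midway between the tips of the shut fingers; the grasp point (between the pads) lies 19 mm behind it; z points along the fingers, y is the line along which they close (so a half turn about z gives the same grasp; the last joint's range is limited). The gripper opens to 87 mm and grips with 3 to 60 N. Pads are 19 mm wide; open, the fingers measure 117 mm over their backs; the gripper's body (75 mm by 190 mm) begins 51 mm behind the grasp point.
Start: joints at [-1.338, 0.332, -0.065, 1.46, 0.022, 1.35, -0.088], TCP at [158.123, 604.689, 222.576] pointing down, gripper open.
Joint ranges: [-2.6, 2.6], [-0.5, 2.12], [-1.47, 1.34], [0.16, 2.42], [-1.27, 4.41], [0.06, 2.06], [-2.6, 2.6]. Speed limits (rad/s): [2.22, 2.22, 2.79, 2.79, 3.14, 3.14, 3.14].

## Interface

Orientations are given as a rotation vector (axis times angle).
In Python, from plant import observe, snapshot, sign_off, cut_out gives the robot as it stands.
- The arm moves only by the tool carry_out, never from a script. Its argument "increments" is a list of rows, each an object of numbers: "rx", "ry", "rz": the turn, a rotation vector about the tool's x, y, z scaled (see below); "tx", "ty", "tz": the shift along the tool's x, y, z scaled (see below); "hand": the closure, from 0 (fully open) to 1 (shut). In form: [{"rx": .., "ry": .., "rz": .., "tx": .., "ty": .., "tz": .., "hand": ..}, ...]. A call has exactly 8 rows; each row shifts and turns the commanded pose from where the row before left it, along the tool's axes as they then stand; what a row does not reach is not made up. The controller multiplies each number of a shift by 20 cm and each number of a turn by 90 degrees. A row lasts 1/8 s, in which the tool goes at most 62.5 mm and 10.7 degrees, less where a joint would pass 70% of its speed; a pose out of reach is approached as far as the arm can. A call with a number of a shift or a turn outside -1 to 1 is refused whole. A call with a gripper value outside its range is refused whole. The fingers move at their own pace and stop on an object; "force" is the grip in N (left out, the last holds). Time passes only in rows, so rows that do not move let the fingers close, or fill a call up. It gives the time, the measured TCP pose, the force, the opening and the grip force at its end, in the units of the state.
- observe(): the state, without advancing time (a new reading comes with each control period).
- snapshot(name): name is "side" or "top"; returns a dict with "color" (400x640x3 uint8, blue, green, red), "fx", "fy", "cx", "cy" (pixels), "R" (3x3) and "t" (3): a world point X has camera coordinates R X + t. Camera axes: x right, y down, z forward; pixel columns grow to the right and rows downward; lengths in mm; the calibration is good to about 2 mm. A picture is of the moment at which its call begins. There is no depth.
- sign_off(): hands the job in; it is judged then, once.
Trained networks look in a picture, given as the dict that the camera call returned (one of the last four; its "shot" number tells which), for a name from the list of things; names that differ only in an ending like _2 or _b are one class to them, and where a whole thing is asked for, a point or a joint stands for the part that bears it (a point fixed in the world has none). Each returns a list of dicts, best first, with "conf" (0 to 1); they miss things now and then, are a little off and sometimes report something else, mostly with a low value. They report only what shows in the picture. A call takes as long as a camera call. They do not tell look-alikes from the thing itself.
- cut_out(picture, label): "mask" (400x640 bool, what is visible of it) and "xy" ([column, row] in pixels, amid what is visible of it).
The state is a dict: "t": time; "joints": joint angles; "joint_velocities": joint speeds; "joint_torque": joint torques, N m; "tcp_pos": TCP position; "tool_rot": TCP orientation; "wrist_force": force on the tool from outside, world axes, zero at the start; "ft_torque": the same for the moment, N m; "gripper_width": finger opening in mm; "finger_force": force on a finger pad.
Only numpy, scipy, OpenCV 4.12 (cv2) and the standard library are available. Lean on these libraries where they do the work, as an engineer would, in place of code of your own. Each camera call takes 0.05 s, during which the arm holds its last target. There are 200 camera calls.

## Task

Set the grey relay module upright on the narrow raised rest of the clamp fixture, between fence and jaw, centred along the rest and lengthways along the fence, and let go of it; then turn the black winged thumbscrew clockwise until it seats at its stop. Back the screw off a quarter turn so that the module is located but can still be lifted out, and finish while still gripping the thumbscrew in that position. Leave the other things on the bench where they are.

Things in the scene. Friction and masses are not known exactly. Their poses are not given: they have to be found in the camera images.
- module: Relay module to load: grey plastic block with slightly rounded edges, 64 mm long (its x), 40 mm wide (its y), 36 mm high, two rows of screw terminals and a green strip on top; about 160 g, alike under a half turn. Lies upright on the bench. Origin: centre of its underside, z up.
- fixture: Metal clamp fixture bolted to the bench. Origin: on the bench, below the rest's centre; x along rest and fence, y from the fence to the thumbscrew, z up. Base plate 100 mm (x), y -47 to 138 mm, 10 mm thick. Steel screw block under the thumbscrew: x -30 to 30, y 65 to 133 mm, top 60 mm above the bench.
- rest_top (a point): Centre of the rest's flat top (60 mm in x by 24 mm in y), 60 mm above the bench; axes as the fixture's.
- fence_top (a point): Top middle of the fence's inner face: a fixed steel plate 50 mm long, 10 mm thick, inner face at fixture y = -20 mm, top 68 mm above the bench (8 mm above the rest).
- jaw_face (a point): Top middle of the sliding jaw's face towards the rest. Steel bar 50 mm long (x), 12 mm thick (y), 50 to 68 mm above the bench. Face at fixture y = 21 mm when the screw is seated, 4 mm further from the fence per rad of unscrewing.
- wing: Black winged grip of the thumbscrew: an upright flat bar 44 mm long (its x), 13 mm thick (its y), 70 to 102 mm above the bench, on a disc 32 mm across (66 to 72 mm above the bench). Origin: on its vertical axis, at fixture x = 0, y = 95 mm, 66 mm above the bench. It turns without rising or sinking.
- wing_grip (a point): Point on the thumbscrew's axis in the middle of the bar, 92 mm above the bench: where to grip, fingers across the bar's 13 mm.
- thumbscrew (a joint): Thumbscrew angle, rad, growing clockwise from above (tightening). Hard stop at 3.14, where it is seated and the bar lies along the fixture's x; a quarter turn back (1.57) it lies along y. Starts at 0.74 to 1.94, so 1.2 to 2.4 short of the stop. Takes about 0.05 N m to turn and stays where left; drives the jaw, which pushes the module to the fence.
- contactor: Bystander: black contactor, 85 by 60 mm, 66 mm high, with brass terminals. Origin: centre of its underside. Larger than the module; leave alone.
- spool: Bystander: upright metal solder spool, 56 mm diameter, 52 mm high. Origin: centre of its underside.
- relay: Bystander: small black relay 28 by 22 mm, 18 mm high. Origin: centre of its underside.
- screwdriver: Bystander: screwdriver lying along its x. Origin: on its underside.
Mind the look-alikes: they are no part of the job. What is shaped like the module but red is not meant. Of the things shaped like the fixture, the metal one is meant.

How it is judged (in metres and radians):
On the way, in this order (a step that is already met when the one before it is completed fails the run):
1. the module stands on the rest between fence and jaw and has been let go (x of module in the frame of rest_top between -0.012 and 0.012 m and y of module in the frame of rest_top between -0.005 and 0.013 m and z of module in the frame of rest_top between -0.004 and 0.004 m and angle between module's own z axis and vertical below 0.08 rad and angle between the x axis of module and the x axis of fixture, either way round below 0.15 rad and contact force between the fingers and module below 0.1 N), for 0.2 s.
2. the thumbscrew is turned clockwise to its stop, the module still on the rest (value of joint thumbscrew above 3.06 rad and x of module in the frame of rest_top between -0.012 and 0.012 m and y of module in the frame of rest_top between -0.005 and 0.006 m and z of module in the frame of rest_top between -0.004 and 0.004 m and angle between module's own z axis and vertical below 0.08 rad and angle between the x axis of module and the x axis of fixture, either way round below 0.15 rad and contact force between the fingers and module below 0.1 N), for 0.1 s.
At the end, for the whole second after the job is handed in: Having been at its stop, the screw rests a quarter turn back (1.57 +- 0.28 rad), fingers on its wing with over 2 N; the module, untouched, stands on the rest, within 12 mm lengthways, 5 mm across to the fence, 6 mm to the jaw, 4 mm in height, 0.08 rad tilt, 0.15 rad yaw (value of joint thumbscrew between 1.29 and 1.85 rad and velocity of joint thumbscrew between -0.1 and 0.1 rad/s and contact force between the fingers and wing above 2 N and x of module in the frame of rest_top between -0.012 and 0.012 m and y of module in the frame of rest_top between -0.005 and 0.006 m and z of module in the frame of rest_top between -0.004 and 0.004 m and angle between module's own z axis and vertical below 0.08 rad and angle between the x axis of module and the x axis of fixture, either way round below 0.15 rad and contact force between the fingers and module below 0.1 N and linear speed of module below 0.02 m/s); the arm keeps its last pose, push and grip.
It fails at once if the large contactor is moved more than 30 mm (distance of contactor from where it was at the start of the episode above 0.03 m).
It fails at once if the solder spool is moved more than 30 mm (distance of spool from where it was at the start of the episode above 0.03 m).
It fails at once if the small relay is moved more than 30 mm (distance of relay from where it was at the start of the episode above 0.03 m).
It fails at once if the screwdriver is moved more than 30 mm (distance of screwdriver from where it was at the start of the episode above 0.03 m).
It also fails if it takes over 64 s, if anything falls off the work surface, if the arm or the gripper's body presses on something with over 40 N, if the wrist force passes 120 N, or if a joint passes its speed limit or range.

## Working session

There is one attempt and no reset: what is moved stays moved. The work goes in short steps, Python scripts to look and compute and a tool call to move; the robot and the scene stay as the last step left them, time stands still between calls to the robot, and variables do not carry over. Pictures are saved under pics/ and viewed, at most 10 in all, crops included, and the job is handed in when it is done.

Besides the shell and the picture viewer there is one more tool, called as name(argument=value, ...), one argument or row to a line, values as JSON. carry_out: Moves the arm, as the interface text tells. Its arguments: {"type":"object","properties":{"increments":{"type":"array","items":{"type":"object","properties":{"rx":{"type":"number"},"ry":{"type":"number"},"rz":{"type":"number"},"tx":{"type":"number"},"ty":{"type":"number"},"tz":{"type":"number"},"hand":{"type":"number"}}}},"force":{"type":"number"}},"required":["increments"]}

```bash
mkdir -p pics; python3 - <<'E'
from plant import *
import cv2,pickle
s=observe();print({k:s[k] for k in('t','tcp_pos','tool_rot','gripper_width')})
for n in('top','side'):
    p=snapshot(n);cv2.imwrite(f'pics/{n}0.png',p['color']);pickle.dump(p,open(f'{n}0.pkl','wb'))
    print(n,p['fx'],p['cx'],p['cy'],p['R'],p['t'])
    for l in('module','fixture','wing','contactor','spool','relay','screwdriver'):
        print(l,[(round(d['conf'],2),[round(float(v)) for v in d['xy']],int(d['mask'].sum())) for d in cut_out(p,l)])
E
```

```text
{'t': 0.0, 'tcp_pos': array([158.04997203, 604.29286527, 221.74498968]), 'tool_rot': array([-4.00669645e-01, -3.11582765e+00,  2.22963198e-03]), 'gripper_width': 86.88462570299073}
top 463.8066425539289 320.32949922872683 205.5235063702114 [[ 0.02126519 -0.9997114   0.01117607]
 [-0.98581464 -0.02282846 -0.16627794]
 [ 0.16648509 -0.0074816  -0.98601559]] [ -43.72274819  479.62428539 1532.51665211]
module [(0.79, [350, 197], 240), (0.63, [349, 226], 239), (0.6, [282, 201], 1464), (0.37, [315, 239], 26)]
fixture [(0.9, [194, 284], 1716), (0.89, [279, 204], 1517), (0.23, [387, 168], 551)]
wing [(0.63, [263, 201], 98)]
contactor [(0.83, [388, 168], 496)]
spool [(0.76, [327, 138], 268)]
relay [(0.53, [316, 237], 56)]
screwdriver [(0.57, [428, 216], 307)]
side 513.0410625323308 320.540248129317 196.33731522761013 [[ 0.75596105 -0.6545016  -0.01226949]
 [-0.49618261 -0.56067269 -0.66290946]
 [ 0.42699613  0.50722164 -0.74859903]] [-398.71290359  299.22261235 1148.60776153]
module [(0.83, [353, 242], 507), (0.71, [320, 259], 547)]
fixture [(0.76, [287, 192], 2394), (0.7, [141, 186], 2274)]
wing [(0.68, [272, 164], 184), (0.59, [286, 180], 164), (0.5, [129, 164], 211), (0.23, [287, 190], 2382)]
contactor [(0.85, [422, 247], 1141)]
spool [(0.98, [389, 178], 467)]
relay [(0.51, [287, 194], 2363), (0.49, [283, 246], 121)]
screwdriver [(0.74, [415, 332], 629)]
```

```bash
python3 - <<'E'
import cv2
a=cv2.imread('pics/top0.png')[110:330,140:460];b=cv2.imread('pics/side0.png')[120:360,80:480]
cv2.imwrite('pics/a.png',cv2.resize(a,None,fx=2.5,fy=2.5,interpolation=cv2.INTER_CUBIC))
cv2.imwrite('pics/b.png',cv2.resize(b,None,fx=2,fy=2,interpolation=cv2.INTER_CUBIC))
E
```

```text
(no output)
```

View pics/a.png

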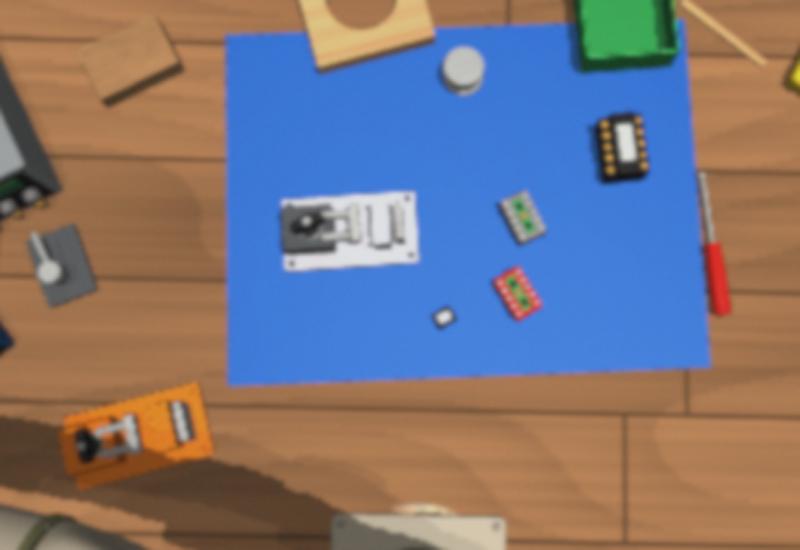

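View pics/b.png

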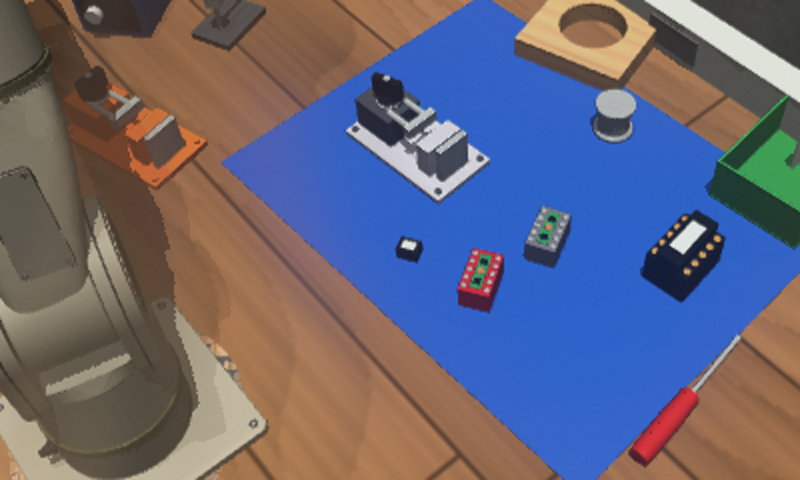

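The grey module is at about (349,197) in the top view and (353,238) in the side view. The metal fixture is at about (279,203) top and (287,190) side, with its fence towards −y (right in the top view) and the screw towards +y. The orange fixture and the red module are decoys. Next I fit the models to the silhouettes.

```bash
cat > fit.py <<'E'
import numpy as np,cv2
from scipy.optimize import minimize
def box(x0,x1,y0,y1,z0,z1): return np.array([[x,y,z] for x in(x0,x1) for y in(y0,y1) for z in(z0,z1)],float)
MOD=[box(-32,32,-20,20,0,36)]
FIX=[box(-50,50,-47,138,0,10),box(-30,30,65,133,0,60),box(-30,30,-12,12,0,60),box(-25,25,-30,-20,0,68)]
def place(B,p,z=0):
    c,s=np.cos(p[2]),np.sin(p[2]);return B@np.array([[c,-s,0],[s,c,0],[0,0,1]]).T+[p[0],p[1],z]
def proj(P,X):
    c=X@np.array(P['R']).T+P['t'];return np.c_[P['fx']*c[:,0]/c[:,2]+P['cx'],P['fy']*c[:,1]/c[:,2]+P['cy']]
def ray(P,uv,z):
    R=np.array(P['R']);d=R.T@[(uv[0]-P['cx'])/P['fx'],(uv[1]-P['cy'])/P['fy'],1];o=-R.T@P['t'];return (o+d*(z-o[2])/d[2])[:2]
def render(P,boxes,p,z,S=8):
    m=np.zeros((400*S//1,640*S),np.uint8)
    for B in boxes: cv2.fillConvexPoly(m,cv2.convexHull(np.round((proj(P,place(B,p,z))+.5)*S).astype(np.int32)),255)
    return cv2.resize(m,(640,400),interpolation=cv2.INTER_AREA)/255.
def fit(views,boxes,p0,z=0,steps=(8,8,.15)):
    # views: list of (P, target alpha, weight)
    f=lambda p:sum((w*(render(P,boxes,p,z)-a)**2).sum() for P,a,w in views)
    s=np.array([p0]+[np.array(p0)+np.eye(3)[i]*steps[i] for i in range(3)])
    r=minimize(f,p0,method='Nelder-Mead',options=dict(initial_simplex=s,xatol=.05,fatol=.01,maxiter=150))
    return r.x,r.fun
def nonblue(P,mask,grow=5):
    c=P['color'].astype(float);d=c[...,0]-c[...,2]  # mat: strong blue minus red
    w=cv2.dilate(mask.astype(np.uint8),np.ones((2*grow+1,)*2))
    ring=(w>0)&(cv2.dilate(mask.astype(np.uint8),np.ones((5,5)))==0)
    return 1-np.clip(d/np.median(d[ring]),0,1),w
E
cat > m.py <<'E'
from fit import *
import pickle
from plant import *
ps={n:snapshot(n) for n in('top','side')}
def near(n,l,uv):
    return min((d for d in cut_out(ps[n],l)),key=lambda d:np.hypot(*(np.array(d['xy'])-uv)))
for l,uv,B,p0,zs in(('module',{'top':(350,197),'side':(353,242)},MOD,None,30),('fixture',{'top':(279,204),'side':(287,192)},FIX,None,20)):
    V={}
    for n in ps:
        d=near(n,l,uv[n]);m=d['mask'];a,w=nonblue(ps[n],m);
        if n=='side' : a=np.maximum(a*0+m,0.)  if l=='fixture' else np.maximum(a,m)
        V[n]=(ps[n],np.maximum(a,cv2.erode(m.astype(np.uint8),np.ones((3,3)))),w); print(l,n,d['xy'],ray(ps[n],d['xy'],zs))
    p=list(ray(ps['top'],near('top',l,uv['top'])['xy'],zs))
    best={}
    for k,vs in(('top',[V['top']]),('side',[V['side']]),('both',list(V.values()))):
        ys=(0,.4,.8,-.4,-.8) if l=='module' else (0,)
        q=p+[0]
        if l=='fixture': q[1]-=45
        print(l,k,min((fit(vs,B,[q[0],q[1],y]) for y in ys),key=lambda r:r[1]))
E
python3 m.py
```

```text
module top [349.2, 194.5] [ 522.86451108 -131.33929257]
module side [355.7, 238.8] [ 516.35740028 -146.56588382]
module top (array([ 5.17412869e+02, -1.29180938e+02,  4.88893737e-01]), np.float64(5.930014267765115))
module side (array([ 5.20892901e+02, -1.34101446e+02,  4.73192419e-01]), np.float64(5.273279957185333))
module both (array([ 5.20410913e+02, -1.33647349e+02,  4.70902610e-01]), np.float64(41.72240124856485))
fixture top [279.1, 204.2] [485.25180607 108.43849655]
fixture side [285.8, 193.1] [486.0144895   95.56583154]
fixture top (array([4.99887668e+02, 6.32796634e+01, 9.22958401e-02]), np.float64(15.286275706605494))
fixture side (array([5.03346732e+02, 5.82752791e+01, 7.40900371e-02]), np.float64(107.89668589004228))
fixture both (array([5.02587712e+02, 5.97829102e+01, 8.13091116e-02]), np.float64(182.20611787257405))
```

```bash
cat > go.py <<'E'
import sys,numpy as np
from scipy.spatial.transform import Rotation as Ro
from plant import observe
def go(x,y,z,ydir=None,quiet=0):
    s=observe();R=Ro.from_rotvec(s['tool_rot']).as_matrix();d=np.array([x,y,z])-s['tcp_pos']
    ya=np.arctan2(R[1,1],R[0,1])
    print('t',s['t'],'tcp',s['tcp_pos'].round(1),'ydir',ya.round(3),'tilt',R[:2,2].round(4),'w',round(s['gripper_width'],1),'ff',s['finger_force'],'F',np.round(s['wrist_force'],1),'j',np.round(s['joints'],2))
    print('units total t',(R.T@d/200).round(3),'dist',np.linalg.norm(d).round(1),'rz', None if ydir is None else round((ya-ydir)/(np.pi/2),3))
if __name__=='__main__': go(*map(float,sys.argv[1:]))
E
python3 go.py 420 250 222 ; python3 go.py 519 -131.6 150 -1.09
python3 - <<'E'
import numpy as np
from go import *
R=Ro.from_rotvec(observe()['tool_rot']).as_matrix();print(R.T@(np.array([519,-131.6,150])-[420,250,222])/200)
E
```

```text
t 1.2 tcp [158.1 604.7 222.6] ydir 1.315 tilt [0.     0.0001] w 86.7 ff 0.0 F [-0.4 -0.5 -0.1] j [-1.34  0.33 -0.06  1.46  0.02  1.35 -0.09]
units total t [-1.715 -1.384  0.003] dist 440.9 rz None
t 1.2 tcp [158.1 604.7 222.6] ydir 1.315 tilt [0.     0.0001] w 86.7 ff 0.0 F [-0.4 -0.5 -0.1] j [-1.34  0.33 -0.06  1.46  0.02  1.35 -0.09]
units total t [-2.677 -3.105  0.363] dist 823.2 rz 1.531
[-0.96165907 -1.7206933   0.35988248]
```

carry_out(
  increments=[
    {"tx": -0.215,"ty": -0.173},
    {"tx": -0.215,"ty": -0.173},
    {"tx": -0.215,"ty": -0.173},
    {"tx": -0.215,"ty": -0.173},
    {"tx": -0.215,"ty": -0.173},
    {"tx": -0.215,"ty": -0.173},
    {"tx": -0.215,"ty": -0.173},
    {"tx": -0.21,"ty": -0.173},
  ],
)

```text
schema error: expected keys rx, ry, rz, tx, ty, tz, hand
```

carry_out(
  increments=[
    {"tx": -0.12,"ty": -0.215,"tz": 0},
    {"tx": -0.12,"ty": -0.215,"tz": 0},
    {"tx": -0.12,"ty": -0.215,"tz": 0},
    {"tx": -0.12,"ty": -0.215,"tz": 0},
    {"tx": -0.12,"ty": -0.215,"tz": 0.07},
    {"tx": -0.12,"ty": -0.215,"tz": 0.1},
    {"tx": -0.12,"ty": -0.215,"tz": 0.1},
    {"tx": -0.12,"ty": -0.215,"tz": 0.09},
  ],
)

```text
schema error: expected keys rx, ry, rz, tx, ty, tz, hand
```

carry_out(
  increments=[
    {"rz": 0.118},
    {"rz": 0.118},
    {"rz": 0.118},
    {"rz": 0.118},
    {"rz": 0.118},
    {"rz": 0.118},
    {"rz": 0.118},
    {"rz": 0.118},
  ],
)

```text
schema error: expected keys rx, ry, rz, tx, ty, tz, hand
```

```bash
python3 go.py 519 -131.6 150 -1.09
```

```text
t 1.2 tcp [158.1 604.7 222.6] ydir 1.315 tilt [0.     0.0001] w 86.7 ff 0.0 F [-0.4 -0.5 -0.1] j [-1.34  0.33 -0.06  1.46  0.02  1.35 -0.09]
units total t [-2.677 -3.105  0.363] dist 823.2 rz 1.531
```

Every row needs all of the keys.

carry_out(
  increments=[
    {"rx": 0,"ry": 0,"rz": 0,"tx": -0.215,"ty": -0.173,"tz": 0,"hand": 0},
    {"rx": 0,"ry": 0,"rz": 0,"tx": -0.215,"ty": -0.173,"tz": 0,"hand": 0},
    {"rx": 0,"ry": 0,"rz": 0,"tx": -0.215,"ty": -0.173,"tz": 0,"hand": 0},
    {"rx": 0,"ry": 0,"rz": 0,"tx": -0.215,"ty": -0.173,"tz": 0,"hand": 0},
    {"rx": 0,"ry": 0,"rz": 0,"tx": -0.215,"ty": -0.173,"tz": 0,"hand": 0},
    {"rx": 0,"ry": 0,"rz": 0,"tx": -0.215,"ty": -0.173,"tz": 0,"hand": 0},
    {"rx": 0,"ry": 0,"rz": 0,"tx": -0.215,"ty": -0.173,"tz": 0,"hand": 0},
    {"rx": 0,"ry": 0,"rz": 0,"tx": -0.21,"ty": -0.173,"tz": 0,"hand": 0},
  ],
)

```text
t: 2.2
tcp_pos: [420.9, 248.5, 222.9]
tool_rot: [0.401, 3.115, 0.001]
wrist_force: [0.3, 0.9, 1.0]
gripper_width: 86.9
finger_force: 0.0
```

carry_out(
  increments=[
    {"rx": 0,"ry": 0,"rz": 0,"tx": -0.12,"ty": -0.215,"tz": 0,"hand": 0},
    {"rx": 0,"ry": 0,"rz": 0,"tx": -0.12,"ty": -0.215,"tz": 0,"hand": 0},
    {"rx": 0,"ry": 0,"rz": 0,"tx": -0.12,"ty": -0.215,"tz": 0,"hand": 0},
    {"rx": 0,"ry": 0,"rz": 0,"tx": -0.12,"ty": -0.215,"tz": 0,"hand": 0},
    {"rx": 0,"ry": 0,"rz": 0,"tx": -0.12,"ty": -0.215,"tz": 0.07,"hand": 0},
    {"rx": 0,"ry": 0,"rz": 0,"tx": -0.12,"ty": -0.215,"tz": 0.1,"hand": 0},
    {"rx": 0,"ry": 0,"rz": 0,"tx": -0.12,"ty": -0.215,"tz": 0.1,"hand": 0},
    {"rx": 0,"ry": 0,"rz": 0,"tx": -0.12,"ty": -0.215,"tz": 0.09,"hand": 0},
  ],
)

```text
t: 3.2
tcp_pos: [519.0, -132.6, 150.2]
tool_rot: [0.4, 3.115, 0.001]
wrist_force: [0.7, 1.1, -0.5]
gripper_width: 87.1
finger_force: 0.0
```

carry_out(
  increments=[
    {"rx": 0,"ry": 0,"rz": 0.118,"tx": 0,"ty": 0,"tz": 0,"hand": 0},
    {"rx": 0,"ry": 0,"rz": 0.118,"tx": 0,"ty": 0,"tz": 0,"hand": 0},
    {"rx": 0,"ry": 0,"rz": 0.118,"tx": 0,"ty": 0,"tz": 0,"hand": 0},
    {"rx": 0,"ry": 0,"rz": 0.118,"tx": 0,"ty": 0,"tz": 0,"hand": 0},
    {"rx": 0,"ry": 0,"rz": 0.118,"tx": 0,"ty": 0,"tz": 0,"hand": 0},
    {"rx": 0,"ry": 0,"rz": 0.118,"tx": 0,"ty": 0,"tz": 0,"hand": 0},
    {"rx": 0,"ry": 0,"rz": 0.118,"tx": 0,"ty": 0,"tz": 0,"hand": 0},
    {"rx": 0,"ry": 0,"rz": 0.118,"tx": 0,"ty": 0,"tz": 0,"hand": 0},
  ],
)

```text
t: 4.2
tcp_pos: [518.7, -131.2, 150.6]
tool_rot: [-2.406, -2.02, -0.001]
wrist_force: [-0.1, -0.1, -0.1]
gripper_width: 87.1
finger_force: 0.0
```

```bash
python3 go.py 519 -131.6 150 -1.09
```

```text
t 4.2 tcp [ 518.7 -131.2  150.6] ydir -0.174 tilt [0.0003 0.0003] w 87.1 ff 0.0 F [-0.1 -0.1 -0.1] j [-0.59  0.24  0.86  1.83 -0.2   1.16  0.17]
units total t [-0.002  0.002  0.003] dist 0.8 rz 0.583
```

carry_out(
  increments=[
    {"rx": 0,"ry": 0,"rz": 0.117,"tx": 0,"ty": 0,"tz": 0,"hand": 0},
    {"rx": 0,"ry": 0,"rz": 0.117,"tx": 0,"ty": 0,"tz": 0,"hand": 0},
    {"rx": 0,"ry": 0,"rz": 0.117,"tx": 0,"ty": 0,"tz": 0,"hand": 0},
    {"rx": 0,"ry": 0,"rz": 0.117,"tx": 0,"ty": 0,"tz": 0,"hand": 0},
    {"rx": 0,"ry": 0,"rz": 0.115,"tx": 0,"ty": 0,"tz": 0,"hand": 0},
    {"rx": 0,"ry": 0,"rz": 0,"tx": 0,"ty": 0,"tz": 0.2,"hand": 0},
    {"rx": 0,"ry": 0,"rz": 0,"tx": 0,"ty": 0,"tz": 0.2,"hand": 0},
    {"rx": 0,"ry": 0,"rz": 0,"tx": 0,"ty": 0,"tz": 0.1,"hand": 0},
  ],
)

```text
t: 5.2
tcp_pos: [517.8, -131.0, 48.9]
tool_rot: [-3.048, -0.758, 0.003]
wrist_force: [-0.4, -1.0, 0.3]
gripper_width: 86.9
finger_force: 0.0
```

```bash
python3 go.py 519 -131.6 12 -1.09
```

```text
t 5.2 tcp [ 517.8 -131.    48.9] ydir -1.083 tilt [-0.002   0.0002] w 86.9 ff 0.0 F [-0.4 -1.   0.3] j [-0.6   0.44  0.92  1.93 -0.42  0.99 -0.57]
units total t [0.004 0.006 0.184] dist 36.9 rz 0.004
```

carry_out(
  increments=[
    {"rx": 0,"ry": 0,"rz": 0,"tx": 0.005,"ty": 0.005,"tz": 0.1,"hand": 0},
    {"rx": 0,"ry": 0,"rz": 0,"tx": 0,"ty": 0,"tz": 0.08,"hand": 0},
    {"rx": 0,"ry": 0,"rz": 0,"tx": 0,"ty": 0,"tz": 0,"hand": 0},
    {"rx": 0,"ry": 0,"rz": 0,"tx": 0,"ty": 0,"tz": 0,"hand": 1},
    {"rx": 0,"ry": 0,"rz": 0,"tx": 0,"ty": 0,"tz": 0,"hand": 1},
    {"rx": 0,"ry": 0,"rz": 0,"tx": 0,"ty": 0,"tz": 0,"hand": 1},
    {"rx": 0,"ry": 0,"rz": 0,"tx": 0,"ty": 0,"tz": 0,"hand": 1},
    {"rx": 0,"ry": 0,"rz": 0,"tx": 0,"ty": 0,"tz": 0,"hand": 1},
  ],
  force=25,
)

```text
t: 6.2
tcp_pos: [520.0, -131.6, 14.6]
tool_rot: [-3.049, -0.758, -0.0]
wrist_force: [0.6, 0.8, 0.8]
gripper_width: 44.8
finger_force: 0.0
```

```bash
python3 go.py 501.5 60.8 200 -1.486
```

```text
t 6.2 tcp [ 520.  -131.6   14.6] ydir -1.084 tilt [0.0001 0.0001] w 44.8 ff 0.0 F [0.6 0.8 0.8] j [-0.56  0.5   0.88  1.94 -0.48  0.92 -0.53]
units total t [ 0.369 -0.894 -0.927] dist 267.9 rz 0.256
```

carry_out(
  increments=[
    {"rx": 0,"ry": 0,"rz": 0,"tx": 0,"ty": 0,"tz": 0.012,"hand": 0.4},
    {"rx": 0,"ry": 0,"rz": 0,"tx": 0,"ty": 0,"tz": 0,"hand": 1},
    {"rx": 0,"ry": 0,"rz": 0,"tx": 0,"ty": 0,"tz": 0,"hand": 1},
    {"rx": 0,"ry": 0,"rz": 0,"tx": 0,"ty": 0,"tz": 0,"hand": 1},
    {"rx": 0,"ry": 0,"rz": 0,"tx": 0,"ty": 0,"tz": 0,"hand": 1},
    {"rx": 0,"ry": 0,"rz": 0,"tx": 0,"ty": 0,"tz": -0.1,"hand": 1},
    {"rx": 0,"ry": 0,"rz": 0,"tx": 0,"ty": 0,"tz": -0.2,"hand": 1},
    {"rx": 0,"ry": 0,"rz": 0,"tx": 0,"ty": 0,"tz": -0.2,"hand": 1},
  ],
  force=25,
)

```text
t: 7.2
tcp_pos: [519.7, -132.0, 114.2]
tool_rot: [-3.049, -0.757, 0.0]
wrist_force: [0.5, 0.3, -1.8]
gripper_width: 39.6
finger_force: 25.0
```

```bash
python3 go.py 501.5 60.8 140 -1.486;python3 - <<'E'
import cv2
from plant import *
a=snapshot('side')['color'][200:280,290:420];cv2.imwrite('pics/c.png',cv2.resize(a,None,fx=5,fy=5,interpolation=cv2.INTER_CUBIC))
E
```

```text
t 7.2 tcp [ 519.7 -132.   114.2] ydir -1.084 tilt [-0.0001 -0.    ] w 39.6 ff 24.977885149419308 F [ 0.5  0.3 -1.8] j [-0.68  0.34  1.    1.87 -0.32  1.1  -0.64]
units total t [ 0.37  -0.895 -0.129] dist 195.4 rz 0.256
```

View pics/c.png

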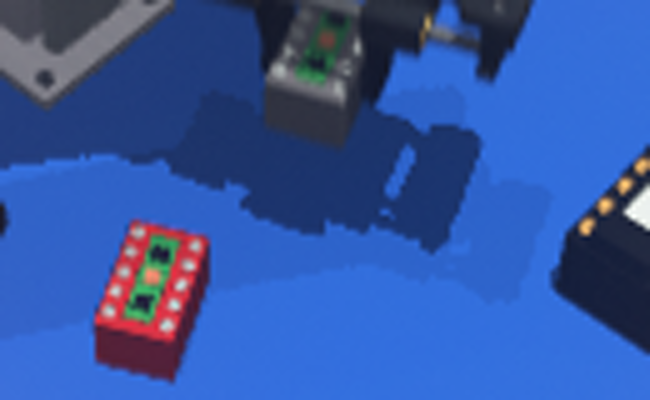

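carry_out(
  increments=[
    {"rx": 0,"ry": 0,"rz": 0.086,"tx": 0,"ty": 0,"tz": -0.13,"hand": 1},
    {"rx": 0,"ry": 0,"rz": 0.086,"tx": 0,"ty": 0,"tz": 0,"hand": 1},
    {"rx": 0,"ry": 0,"rz": 0.084,"tx": 0,"ty": 0,"tz": 0,"hand": 1},
    {"rx": 0,"ry": 0,"rz": 0,"tx": 0,"ty": -0.2,"tz": 0,"hand": 1},
    {"rx": 0,"ry": 0,"rz": 0,"tx": 0,"ty": -0.2,"tz": 0,"hand": 1},
    {"rx": 0,"ry": 0,"rz": 0,"tx": 0,"ty": -0.2,"tz": 0,"hand": 1},
    {"rx": 0,"ry": 0,"rz": 0,"tx": -0.009,"ty": -0.2,"tz": 0,"hand": 1},
    {"rx": 0,"ry": 0,"rz": 0,"tx": 0,"ty": -0.17,"tz": 0,"hand": 1},
  ],
)

```text
t: 8.25
tcp_pos: [501.3, 62.9, 138.9]
tool_rot: [-3.137, -0.134, -0.0]
wrist_force: [0.7, -0.2, -2.1]
gripper_width: 39.8
finger_force: 25.0
```

```bash
python3 go.py 501.3 63.8 140 -1.486;python3 - <<'E'
import cv2,pickle
from fit import *
from plant import *
tz=observe()['tcp_pos'];print(tz)
off={'top':(499.9,63.3,.087),'side':(503.3,58.3,.08)}
ims=[]
for n,(u0,u1,v0,v1) in (('top',(225,315,160,240)),('side',(225,335,125,225))):
    p=snapshot(n);pickle.dump(p,open(n+'1.pkl','wb'))
    im=cv2.resize(p['color'],None,fx=5,fy=5,interpolation=cv2.INTER_CUBIC)
    def draw(B,q,z,c,im):
        h=cv2.convexHull(((proj(p,place(B,q,z))+.5)*5).astype(np.int32));cv2.polylines(im,[h],True,c,1)
    im2=im.copy()
    for B in FIX: draw(B,off[n],0,(0,255,255),im2)
    draw(MOD[0],(tz[0],tz[1],.085),tz[2]-12.4,(0,0,255),im2)
    cv2.imwrite(f'pics/h_{n}.png',im2[v0*5:v1*5,u0*5:u1*5])
E
```

```text
t 8.25 tcp [501.3  62.9 138.9] ydir -1.485 tilt [0.0002 0.0014] w 39.8 ff 24.977247342467308 F [ 0.7 -0.2 -2.1] j [-1.23  0.23  1.15  1.92 -0.24  1.13 -1.47]
units total t [ 0.    -0.004 -0.005] dist 1.4 rz 0.0
[501.34973636  62.94798341 138.92142073]
```

View pics/h_side.png

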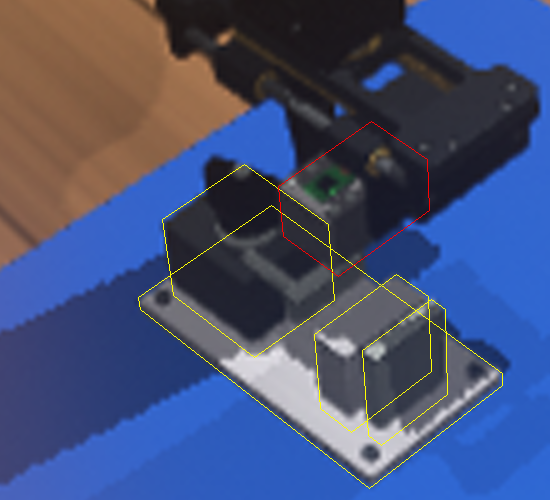

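```bash
python3 - <<'E'
import cv2,pickle,numpy as np
p=pickle.load(open('side1.pkl','rb'))['color'][150:205,265:325]
a=cv2.resize(p,None,fx=7,fy=7,interpolation=cv2.INTER_CUBIC);a=(255*(a/255.)**.45).astype('uint8')
b=cv2.resize(cv2.imread('pics/h_top.png'),(400,385*1))
cv2.imwrite('pics/d.png',np.hstack([a[:385],b]))
E
```

```text
(no output)
```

View pics/d.png

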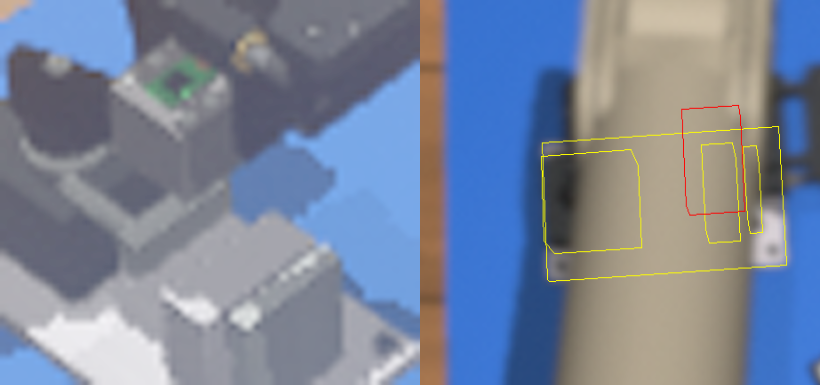

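```bash
python3 - <<'E'
import pickle
from fit import *
p=pickle.load(open('side1.pkl','rb'))
obs=np.array([[112,85],[180,135],[187,200],[232,90]])/7+[265,150]-.43
c=np.array([[-32,20,36],[-32,-20,36],[-32,-20,0],[-9.5,-20,36]],float)
B=proj(p,place(c,(501.35,62.95,.085),138.9-12.4));print(obs.round(1));print(B.round(1))
J=[(proj(p,place(c,(501.35+a,62.95+b,.085),126.5+d))-B).mean(0) for a,b,d in((1,0,0),(0,1,0),(0,0,1))];print(np.round(J,2))
E
```

```text
[[280.6 161.7]
 [290.3 168.9]
 [291.3 178.1]
 [297.7 162.4]]
[[280.2 161.7]
 [291.4 169.7]
 [292.2 179.8]
 [298.  164.9]]
[[ 0.32 -0.19]
 [-0.25 -0.22]
 [-0.02 -0.29]]
```

carry_out(
  increments=[
    {"rx": 0,"ry": 0,"rz": 0,"tx": 0,"ty": 0,"tz": 0.1,"hand": 1},
    {"rx": 0,"ry": 0,"rz": 0,"tx": 0,"ty": 0,"tz": 0.1,"hand": 1},
    {"rx": 0,"ry": 0,"rz": 0,"tx": 0,"ty": 0,"tz": 0.05,"hand": 1},
    {"rx": 0,"ry": 0,"rz": 0,"tx": 0,"ty": 0,"tz": 0,"hand": 1},
    {"rx": 0,"ry": 0,"rz": 0,"tx": 0,"ty": 0,"tz": 0,"hand": 1},
    {"rx": 0,"ry": 0,"rz": 0,"tx": 0,"ty": 0,"tz": 0,"hand": 1},
    {"rx": 0,"ry": 0,"rz": 0,"tx": 0,"ty": 0,"tz": 0,"hand": 1},
    {"rx": 0,"ry": 0,"rz": 0,"tx": 0,"ty": 0,"tz": 0,"hand": 1},
  ],
)

```text
t: 9.35
tcp_pos: [501.8, 61.6, 88.3]
tool_rot: [-3.139, -0.134, -0.0]
wrist_force: [0.8, 0.4, -1.6]
gripper_width: 39.9
finger_force: 25.0
```

```bash
python3 - <<'E'
import cv2,pickle
from fit import *
from plant import *
s=observe();t=s['tcp_pos'];print(t)
p=snapshot('side');pickle.dump(p,open('side2.pkl','wb'));S=8;u0,v0=262,150
im=cv2.resize(p['color'][v0:v0+65,u0:u0+75],None,fx=S,fy=S,interpolation=cv2.INTER_CUBIC);im=(255*(im/255.)**.5).astype('uint8')
def draw(B,q,z,c):
    h=cv2.convexHull(((proj(p,place(B,q,z))+.5-[u0,v0])*S).astype(np.int32));cv2.polylines(im,[h],True,c,1)
for B in FIX[2:]: draw(B,(503.3,58.3,.08),0,(0,255,255))
draw(MOD[0],(t[0],t[1],.085),t[2]-12.4,(0,0,255))
cv2.imwrite('pics/e.png',im)
E
```

```text
[501.7895019   61.55469574  88.27080411]
```

View pics/e.png

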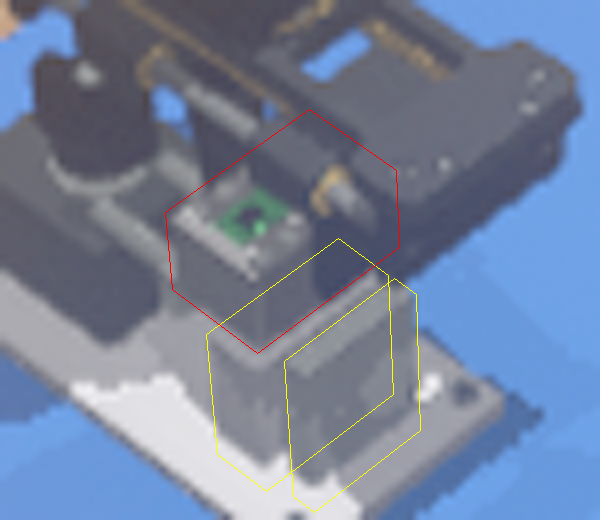

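carry_out(
  increments=[
    {"rx": 0,"ry": 0,"rz": 0,"tx": -0.005,"ty": -0.0075,"tz": 0,"hand": 1},
    {"rx": 0,"ry": 0,"rz": 0,"tx": 0,"ty": 0,"tz": 0.015,"hand": 1},
    {"rx": 0,"ry": 0,"rz": 0,"tx": 0,"ty": 0,"tz": 0.015,"hand": 1},
    {"rx": 0,"ry": 0,"rz": 0,"tx": 0,"ty": 0,"tz": 0.015,"hand": 1},
    {"rx": 0,"ry": 0,"rz": 0,"tx": 0,"ty": 0,"tz": 0.015,"hand": 1},
    {"rx": 0,"ry": 0,"rz": 0,"tx": 0,"ty": 0,"tz": 0,"hand": 1},
    {"rx": 0,"ry": 0,"rz": 0,"tx": 0,"ty": 0,"tz": 0,"hand": 1},
    {"rx": 0,"ry": 0,"rz": 0,"tx": 0,"ty": 0,"tz": 0,"hand": 1},
  ],
  force=15,
)

```text
t: 10.4
tcp_pos: [500.7, 62.9, 76.2]
tool_rot: [-3.139, -0.134, -0.0]
wrist_force: [-0.0, 0.3, -1.5]
gripper_width: 39.8
finger_force: 15.0
```

carry_out(
  increments=[
    {"rx": 0,"ry": 0,"rz": 0,"tx": 0,"ty": 0,"tz": 0.01,"hand": 1},
    {"rx": 0,"ry": 0,"rz": 0,"tx": 0,"ty": 0,"tz": 0,"hand": 1},
    {"rx": 0,"ry": 0,"rz": 0,"tx": 0,"ty": 0.005,"tz": 0,"hand": 1},
    {"rx": 0,"ry": 0,"rz": 0,"tx": 0,"ty": 0.005,"tz": 0,"hand": 1},
    {"rx": 0,"ry": 0,"rz": 0,"tx": 0,"ty": 0,"tz": 0,"hand": 1},
    {"rx": 0,"ry": 0,"rz": 0,"tx": 0,"ty": 0,"tz": 0,"hand": 1},
    {"rx": 0,"ry": 0,"rz": 0,"tx": 0,"ty": 0,"tz": 0,"hand": 1},
    {"rx": 0,"ry": 0,"rz": 0,"tx": 0,"ty": 0,"tz": 0,"hand": 1},
  ],
)

```text
t: 11.4
tcp_pos: [500.8, 61.0, 74.2]
tool_rot: [-3.139, -0.134, -0.0]
wrist_force: [0.4, 1.4, -2.5]
gripper_width: 39.8
finger_force: 15.0
```

```bash
python3 go.py 501.3 60 72
```

```text
t 11.4 tcp [500.8  61.   74.2] ydir -1.486 tilt [0.     0.0001] w 39.8 ff 14.97841473435983 F [ 0.4  1.4 -2.5] j [-1.12  0.35  1.06  1.99 -0.36  1.01 -1.38]
units total t [0.002 0.005 0.011] dist 2.4 rz None
```

carry_out(
  increments=[
    {"rx": 0,"ry": 0,"rz": 0,"tx": 0,"ty": 0.005,"tz": 0,"hand": 1},
    {"rx": 0,"ry": 0,"rz": 0,"tx": 0,"ty": 0,"tz": 0,"hand": 1},
    {"rx": 0,"ry": 0,"rz": 0,"tx": 0,"ty": 0.005,"tz": 0,"hand": 1},
    {"rx": 0,"ry": 0,"rz": 0,"tx": 0,"ty": 0,"tz": 0,"hand": 1},
    {"rx": 0,"ry": 0,"rz": 0,"tx": 0,"ty": 0,"tz": 0,"hand": 1},
    {"rx": 0,"ry": 0,"rz": 0,"tx": 0,"ty": 0,"tz": 0,"hand": 1},
    {"rx": 0,"ry": 0,"rz": 0,"tx": 0,"ty": 0,"tz": 0,"hand": 1},
    {"rx": 0,"ry": 0,"rz": 0,"tx": 0,"ty": 0,"tz": 0,"hand": 1},
  ],
)

```text
t: 12.4
tcp_pos: [500.7, 60.7, 74.2]
tool_rot: [-3.136, -0.136, 0.001]
wrist_force: [-2.5, 8.0, -0.2]
gripper_width: 40.0
finger_force: 15.0
```

carry_out(
  increments=[
    {"rx": 0,"ry": 0,"rz": 0,"tx": 0,"ty": -0.02,"tz": 0,"hand": 1},
    {"rx": 0,"ry": 0,"rz": 0,"tx": 0,"ty": 0,"tz": 0.005,"hand": 1},
    {"rx": 0,"ry": 0,"rz": 0,"tx": 0,"ty": 0,"tz": 0.003,"hand": 1},
    {"rx": 0,"ry": 0,"rz": 0,"tx": 0,"ty": 0,"tz": 0.002,"hand": 1},
    {"rx": 0,"ry": 0,"rz": 0,"tx": 0,"ty": 0,"tz": 0,"hand": 1},
    {"rx": 0,"ry": 0,"rz": 0,"tx": 0,"ty": 0,"tz": 0,"hand": 1},
    {"rx": 0,"ry": 0,"rz": 0,"tx": 0,"ty": 0,"tz": 0,"hand": 1},
    {"rx": 0,"ry": 0,"rz": 0,"tx": 0,"ty": 0,"tz": 0,"hand": 1},
  ],
)

```text
t: 13.4
tcp_pos: [500.6, 62.9, 72.1]
tool_rot: [-3.139, -0.134, 0.0]
wrist_force: [-0.4, -0.4, -2.5]
gripper_width: 39.9
finger_force: 15.0
```

carry_out(
  increments=[
    {"rx": 0,"ry": 0,"rz": 0,"tx": 0,"ty": 0,"tz": 0.003,"hand": 1},
    {"rx": 0,"ry": 0,"rz": 0,"tx": 0,"ty": 0,"tz": 0,"hand": 1},
    {"rx": 0,"ry": 0,"rz": 0,"tx": 0,"ty": 0,"tz": 0.003,"hand": 1},
    {"rx": 0,"ry": 0,"rz": 0,"tx": 0,"ty": 0,"tz": 0,"hand": 1},
    {"rx": 0,"ry": 0,"rz": 0,"tx": 0,"ty": 0,"tz": 0,"hand": 1},
    {"rx": 0,"ry": 0,"rz": 0,"tx": 0,"ty": 0,"tz": 0,"hand": 1},
    {"rx": 0,"ry": 0,"rz": 0,"tx": 0,"ty": 0,"tz": 0,"hand": 1},
    {"rx": 0,"ry": 0,"rz": 0,"tx": 0,"ty": 0,"tz": 0,"hand": 1},
  ],
)

```text
t: 14.4
tcp_pos: [500.7, 62.9, 71.9]
tool_rot: [-3.138, -0.133, 0.001]
wrist_force: [-6.6, 0.0, 16.8]
gripper_width: 39.8
finger_force: 15.0
```

carry_out(
  increments=[
    {"rx": 0,"ry": 0,"rz": 0,"tx": 0,"ty": 0,"tz": -0.005,"hand": 1},
    {"rx": 0,"ry": 0,"rz": 0,"tx": 0,"ty": 0,"tz": 0,"hand": 0.35},
    {"rx": 0,"ry": 0,"rz": 0,"tx": 0,"ty": 0,"tz": 0,"hand": 0.35},
    {"rx": 0,"ry": 0,"rz": 0,"tx": 0,"ty": 0,"tz": 0,"hand": 0.35},
    {"rx": 0,"ry": 0,"rz": 0,"tx": 0,"ty": 0,"tz": 0,"hand": 0.35},
    {"rx": 0,"ry": 0,"rz": 0,"tx": 0,"ty": 0,"tz": -0.1,"hand": 0.35},
    {"rx": 0,"ry": 0,"rz": 0,"tx": 0,"ty": 0,"tz": -0.15,"hand": 0.35},
    {"rx": 0,"ry": 0,"rz": 0,"tx": 0,"ty": 0,"tz": -0.2,"hand": 0.35},
  ],
)

```text
t: 15.4
tcp_pos: [500.1, 62.6, 162.4]
tool_rot: [3.138, 0.133, -0.002]
wrist_force: [0.1, 1.1, 0.3]
gripper_width: 56.5
finger_force: 0.0
```

```bash
python3 go.py 492.6 155.6 160;python3 - <<'E'
import cv2,pickle
from fit import *
from plant import *
p=snapshot('side');pickle.dump(p,open('side3.pkl','wb'));S=7;u0,v0=242,140
im=cv2.resize(p['color'][v0:v0+75,u0:u0+90],None,fx=S,fy=S,interpolation=cv2.INTER_CUBIC);im=(255*(im/255.)**.5).astype('uint8')
cv2.imwrite('pics/f.png',im)
E
```

```text
t 15.4 tcp [500.1  62.6 162.4] ydir -1.486 tilt [-0.0012 -0.0009] w 56.5 ff 0.0 F [0.1 1.1 0.3] j [-1.27  0.19  1.18  1.9  -0.19  1.18 -1.51]
units total t [ 0.002 -0.466  0.012] dist 93.3 rz None
```

View pics/f.png

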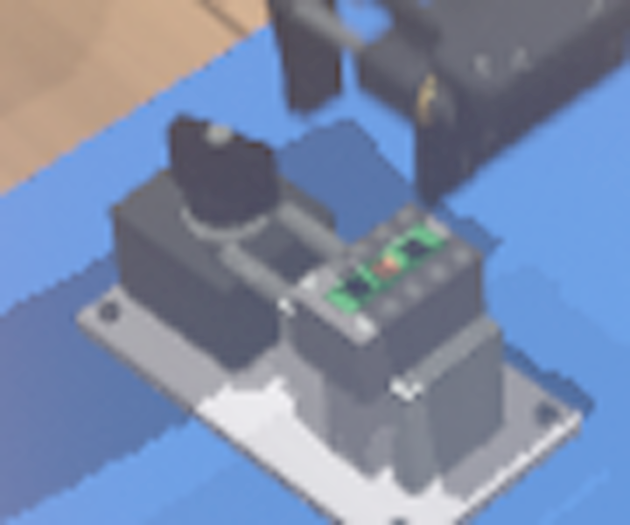

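The module is standing on the rest between fence and jaw. Next, the wing's angle and the lengthwise check.

```bash
cat > w.py <<'E'
from fit import *
from plant import *
BAR=[box(-22,22,-6.5,6.5,70,102)]+[np.array([[16*np.cos(a),16*np.sin(a),z] for a in np.arange(0,6.28,.3) for z in(66,72)])]
ps=snapshot('side')
c=[d for d in cut_out(ps,'wing') if np.hypot(d['xy'][0]-272,d['xy'][1]-163)<9][0]
for name,m in(('cut',c['mask'].astype(float)),('dark',None)):
    if m is None:
        g=ps['color'].max(2); w=cv2.dilate(c['mask'].astype(np.uint8),np.ones((5,5))); m=np.clip((95-g.astype(float))/40,0,1)*w
    w=cv2.dilate((c['mask']).astype(np.uint8),np.ones((7,7)))
    res=[fit([(ps,m,w)],BAR,[494.3,153,f],0,(4,4,.2)) for f in(.085+1.2,.085+1.6,.085+2,.085+2.4)]
    for r in res: print(name,r[0].round(3),'phi',round(r[0][2]-.085,3),r[1].round(1))
m=[d for d in cut_out(ps,'module') if np.hypot(d['xy'][0]-298,d['xy'][1]-185)<15][0]
w=cv2.dilate(m['mask'].astype(np.uint8),np.ones((9,9)))
r=fit([(ps,m['mask'].astype(float),w)],MOD,[503.3,60.3,.08],60,(5,5,.1));print('module',m['xy'],r)
E
python3 w.py
```

```text
cut [493.667 154.488   1.727] phi 1.642 24.2
cut [493.946 155.405   1.724] phi 1.639 24.0
cut [493.434 154.673   1.726] phi 1.641 24.1
cut [493.994 156.548   1.721] phi 1.636 26.2
dark [491.137 148.763   2.064] phi 1.979 32.0
dark [491.207 148.359   2.051] phi 1.966 32.0
dark [491.395 148.827   2.02 ] phi 1.935 32.0
dark [491.464 148.566   1.993] phi 1.908 32.1
module [298.3, 183.3] (array([5.00460341e+02, 6.34205925e+01, 1.29611186e-01]), np.float64(38.925151864667434))
```

carry_out(
  increments=[
    {"rx": 0,"ry": 0,"rz": 0,"tx": 0.002,"ty": -0.156,"tz": 0,"hand": 0.35},
    {"rx": 0,"ry": 0,"rz": 0,"tx": 0,"ty": -0.156,"tz": 0,"hand": 0.35},
    {"rx": 0,"ry": 0,"rz": 0,"tx": 0,"ty": -0.154,"tz": 0,"hand": 0.35},
    {"rx": 0,"ry": 0,"rz": -0.112,"tx": 0,"ty": 0,"tz": 0,"hand": 0.35},
    {"rx": 0,"ry": 0,"rz": -0.112,"tx": 0,"ty": 0,"tz": 0,"hand": 0.35},
    {"rx": 0,"ry": 0,"rz": -0.112,"tx": 0,"ty": 0,"tz": 0,"hand": 0.35},
    {"rx": 0,"ry": 0,"rz": -0.112,"tx": 0,"ty": 0,"tz": 0,"hand": 0.35},
    {"rx": 0,"ry": 0,"rz": -0.112,"tx": 0,"ty": 0,"tz": 0,"hand": 0.35},
  ],
)

```text
t: 16.6
tcp_pos: [492.4, 155.5, 160.6]
tool_rot: [2.779, 1.465, -0.003]
wrist_force: [0.4, 0.2, -0.1]
gripper_width: 56.6
finger_force: 0.0
```

carry_out(
  increments=[
    {"rx": 0,"ry": 0,"rz": -0.112,"tx": 0,"ty": 0,"tz": 0,"hand": 0.35},
    {"rx": 0,"ry": 0,"rz": -0.112,"tx": 0,"ty": 0,"tz": 0,"hand": 0.35},
    {"rx": 0,"ry": 0,"rz": -0.112,"tx": 0,"ty": 0,"tz": 0,"hand": 0.35},
    {"rx": 0,"ry": 0,"rz": -0.112,"tx": 0,"ty": 0,"tz": 0,"hand": 0.35},
    {"rx": 0,"ry": 0,"rz": -0.108,"tx": 0,"ty": 0,"tz": 0,"hand": 0.35},
    {"rx": 0,"ry": 0,"rz": 0,"tx": 0,"ty": 0,"tz": 0,"hand": 0.35},
    {"rx": 0,"ry": 0,"rz": 0,"tx": 0,"ty": 0,"tz": 0,"hand": 0.35},
    {"rx": 0,"ry": 0,"rz": 0,"tx": 0,"ty": 0,"tz": 0,"hand": 0.35},
  ],
)

```text
t: 17.6
tcp_pos: [493.0, 155.8, 161.7]
tool_rot: [-1.908, -2.495, 0.001]
wrist_force: [0.2, 0.1, -0.2]
gripper_width: 56.8
finger_force: 0.0
```

```bash
python3 go.py 493 155.6 76 0.264; python3 - <<'E'
import cv2,pickle,numpy as np
from plant import *
p=snapshot('side')['color'][110:185,235:325];q=pickle.load(open('top0.pkl','rb'))['color'][180:225,240:310]
f=lambda a,s:(255*(cv2.resize(a,None,fx=s,fy=s,interpolation=cv2.INTER_CUBIC)/255.)**.5).astype('uint8')
a=f(p,5);b=f(q,5);b=np.vstack([b,np.zeros((375-225,350,3),np.uint8)])
cv2.imwrite('pics/g.png',np.hstack([a,b]))
E
```

```text
t 17.6 tcp [493.  155.8 161.7] ydir 0.265 tilt [-0.0003 -0.0002] w 56.8 ff 0.0 F [ 0.2  0.1 -0.2] j [-1.16  0.17  0.85  1.86 -0.14  1.17 -0.  ]
units total t [-0.001  0.     0.428] dist 85.7 rz 0.001
```

View pics/g.png

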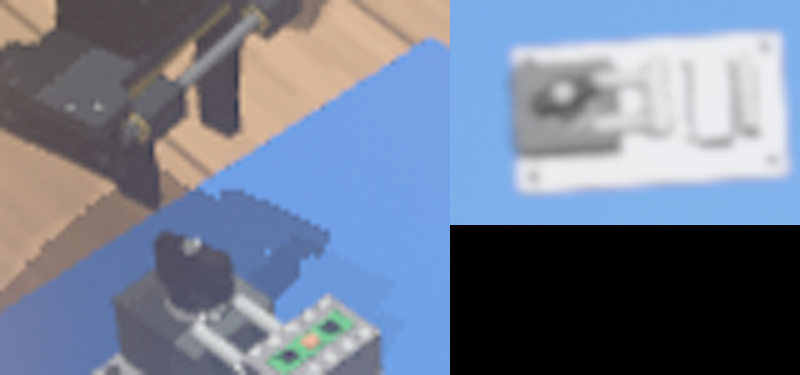

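The fingers straddle the bar from above. In the top view the bar is tilted about 18° off the fixture's y axis, which fits φ≈1.8. I'll descend and close.

carry_out(
  increments=[
    {"rx": 0,"ry": 0,"rz": 0,"tx": 0,"ty": 0,"tz": 0.15,"hand": 0.35},
    {"rx": 0,"ry": 0,"rz": 0,"tx": 0,"ty": 0,"tz": 0.15,"hand": 0.35},
    {"rx": 0,"ry": 0,"rz": 0,"tx": 0,"ty": 0,"tz": 0.08,"hand": 0.35},
    {"rx": 0,"ry": 0,"rz": 0,"tx": 0,"ty": 0,"tz": 0.048,"hand": 0.35},
    {"rx": 0,"ry": 0,"rz": 0,"tx": 0,"ty": 0,"tz": 0,"hand": 0.6},
    {"rx": 0,"ry": 0,"rz": 0,"tx": 0,"ty": 0,"tz": 0,"hand": 1},
    {"rx": 0,"ry": 0,"rz": 0,"tx": 0,"ty": 0,"tz": 0,"hand": 1},
    {"rx": 0,"ry": 0,"rz": 0,"tx": 0,"ty": 0,"tz": 0,"hand": 1},
  ],
  force=10,
)

```text
t: 18.65
tcp_pos: [493.2, 155.9, 76.7]
tool_rot: [1.906, 2.498, 0.001]
wrist_force: [-0.1, -0.6, 0.2]
gripper_width: 24.7
finger_force: 0.0
```

carry_out(
  increments=[
    {"rx": 0,"ry": 0,"rz": 0,"tx": 0,"ty": 0,"tz": 0,"hand": 1},
    {"rx": 0,"ry": 0,"rz": 0,"tx": 0,"ty": 0,"tz": 0,"hand": 1},
    {"rx": 0,"ry": 0,"rz": 0,"tx": 0,"ty": 0,"tz": 0,"hand": 1},
    {"rx": 0,"ry": 0,"rz": 0,"tx": 0,"ty": 0,"tz": 0,"hand": 1},
    {"rx": 0,"ry": 0,"rz": 0,"tx": 0,"ty": 0,"tz": 0,"hand": 1},
    {"rx": 0,"ry": 0,"rz": 0,"tx": 0,"ty": 0,"tz": 0,"hand": 1},
    {"rx": 0,"ry": 0,"rz": 0,"tx": 0,"ty": 0,"tz": 0,"hand": 1},
    {"rx": 0,"ry": 0,"rz": 0,"tx": 0,"ty": 0,"tz": 0,"hand": 1},
  ],
)

```text
t: 19.65
tcp_pos: [492.8, 156.0, 76.4]
tool_rot: [-1.905, -2.497, 0.0]
wrist_force: [-5.3, 1.2, 6.0]
gripper_width: 13.3
finger_force: 10.0
```

```bash
python3 go.py 493 155.6 76 -1.486; python3 -c "
from plant import *;print(observe()['ft_torque'])"
```

```text
t 19.65 tcp [492.8 156.   76.4] ydir 0.268 tilt [-0.0006  0.0003] w 13.3 ff 10.000295442296192 F [-5.3  1.2  6. ] j [-1.1   0.3   0.81  1.95 -0.25  1.    0.09]
units total t [-0.002  0.     0.002] dist 0.6 rz 1.116
[0.22545802 1.08398333 0.02142239]
```

carry_out(
  increments=[
    {"rx": 0,"ry": 0,"rz": 0,"tx": 0,"ty": 0,"tz": 0,"hand": 1},
    {"rx": 0,"ry": 0,"rz": 0.1,"tx": 0,"ty": 0,"tz": 0,"hand": 1},
    {"rx": 0,"ry": 0,"rz": 0.1,"tx": 0,"ty": 0,"tz": 0,"hand": 1},
    {"rx": 0,"ry": 0,"rz": 0.1,"tx": 0,"ty": 0,"tz": 0,"hand": 1},
    {"rx": 0,"ry": 0,"rz": 0.1,"tx": 0,"ty": 0,"tz": 0,"hand": 1},
    {"rx": 0,"ry": 0,"rz": 0.1,"tx": 0,"ty": 0,"tz": 0,"hand": 1},
    {"rx": 0,"ry": 0,"rz": 0.1,"tx": 0,"ty": 0,"tz": 0,"hand": 1},
    {"rx": 0,"ry": 0,"rz": 0.1,"tx": 0,"ty": 0,"tz": 0,"hand": 1},
  ],
  force=20,
)

```text
t: 20.65
tcp_pos: [493.4, 155.8, 76.4]
tool_rot: [2.932, 1.126, 0.001]
wrist_force: [-0.6, 0.4, 0.9]
gripper_width: 13.0
finger_force: 20.0
```

```bash
python3 go.py 493 155.6 76 -1.486; python3 -c "
from plant import *;print(observe()['ft_torque'])"
```

```text
t 20.65 tcp [493.4 155.8  76.4] ydir -0.837 tilt [0.0008 0.0001] w 13.0 ff 19.994185706600547 F [-0.6  0.4  0.9] j [-1.27  0.38  1.04  1.95 -0.38  1.02 -0.9 ]
units total t [-0.002 -0.001  0.002] dist 0.6 rz 0.413
[0.10673314 0.38452412 0.02780475]
```

carry_out(
  increments=[
    {"rx": 0,"ry": 0,"rz": 0.1,"tx": 0,"ty": 0,"tz": 0,"hand": 1},
    {"rx": 0,"ry": 0,"rz": 0.1,"tx": 0,"ty": 0,"tz": 0,"hand": 1},
    {"rx": 0,"ry": 0,"rz": 0.1,"tx": 0,"ty": 0,"tz": 0,"hand": 1},
    {"rx": 0,"ry": 0,"rz": 0.1,"tx": 0,"ty": 0,"tz": 0,"hand": 1},
    {"rx": 0,"ry": 0,"rz": 0.02,"tx": 0,"ty": 0,"tz": 0,"hand": 1},
    {"rx": 0,"ry": 0,"rz": 0,"tx": 0,"ty": 0,"tz": 0,"hand": 1},
    {"rx": 0,"ry": 0,"rz": 0,"tx": 0,"ty": 0,"tz": 0,"hand": 1},
    {"rx": 0,"ry": 0,"rz": 0,"tx": 0,"ty": 0,"tz": 0,"hand": 1},
  ],
)

```text
t: 21.65
tcp_pos: [493.5, 155.5, 76.4]
tool_rot: [3.139, 0.125, 0.001]
wrist_force: [2.7, -1.6, -2.1]
gripper_width: 12.4
finger_force: 20.0
```

```bash
python3 go.py 493 155.6 76 -1.486; python3 -c "
from plant import *;print(observe()['ft_torque'])"
```

```text
t 21.65 tcp [493.5 155.5  76.4] ydir -1.491 tilt [ 0.0009 -0.    ] w 12.4 ff 19.99930744059384 F [ 2.7 -1.6 -2.1] j [-1.37  0.46  1.18  1.95 -0.5   1.06 -1.45]
units total t [-0.002 -0.001  0.002] dist 0.7 rz -0.003
[-0.45738881 -0.60545276  0.11408985]
```

carry_out(
  increments=[
    {"rx": 0,"ry": 0,"rz": 0.03,"tx": 0,"ty": 0,"tz": 0,"hand": 1},
    {"rx": 0,"ry": 0,"rz": 0.03,"tx": 0,"ty": 0,"tz": 0,"hand": 1},
    {"rx": 0,"ry": 0,"rz": 0,"tx": 0,"ty": 0,"tz": 0,"hand": 1},
    {"rx": 0,"ry": 0,"rz": 0,"tx": 0,"ty": 0,"tz": 0,"hand": 1},
    {"rx": 0,"ry": 0,"rz": 0,"tx": 0,"ty": 0,"tz": 0,"hand": 1},
    {"rx": 0,"ry": 0,"rz": 0,"tx": 0,"ty": 0,"tz": 0,"hand": 1},
    {"rx": 0,"ry": 0,"rz": 0,"tx": 0,"ty": 0,"tz": 0,"hand": 1},
    {"rx": 0,"ry": 0,"rz": 0,"tx": 0,"ty": 0,"tz": 0,"hand": 1},
  ],
)

```text
t: 22.65
tcp_pos: [493.3, 155.5, 76.4]
tool_rot: [3.141, -0.024, 0.001]
wrist_force: [2.5, -3.7, 1.7]
gripper_width: 14.3
finger_force: 21.3
```

```bash
python3 go.py 493 155.6 76 -1.486; python3 -c "
from plant import *;print(observe()['ft_torque'])"
```

```text
t 22.65 tcp [493.3 155.5  76.4] ydir -1.586 tilt [ 0.0004 -0.0002] w 14.3 ff 21.262415163510013 F [ 2.5 -3.7  1.7] j [-1.38  0.48  1.21  1.96 -0.52  1.06 -1.53]
units total t [-0.001 -0.     0.002] dist 0.5 rz -0.064
[-1.00858875 -0.55847521  0.54772696]
```

carry_out(
  increments=[
    {"rx": 0,"ry": 0,"rz": -0.06,"tx": 0,"ty": 0,"tz": 0,"hand": 1},
    {"rx": 0,"ry": 0,"rz": -0.1,"tx": 0,"ty": 0,"tz": 0,"hand": 1},
    {"rx": 0,"ry": 0,"rz": -0.1,"tx": 0,"ty": 0,"tz": 0,"hand": 1},
    {"rx": 0,"ry": 0,"rz": -0.1,"tx": 0,"ty": 0,"tz": 0,"hand": 1},
    {"rx": 0,"ry": 0,"rz": -0.1,"tx": 0,"ty": 0,"tz": 0,"hand": 1},
    {"rx": 0,"ry": 0,"rz": -0.1,"tx": 0,"ty": 0,"tz": 0,"hand": 1},
    {"rx": 0,"ry": 0,"rz": -0.1,"tx": 0,"ty": 0,"tz": 0,"hand": 1},
    {"rx": 0,"ry": 0,"rz": -0.1,"tx": 0,"ty": 0,"tz": 0,"hand": 1},
  ],
)

```text
t: 23.65
tcp_pos: [493.0, 155.5, 76.4]
tool_rot: [-2.608, -1.751, 0.0]
wrist_force: [1.8, -3.2, 0.1]
gripper_width: 13.2
finger_force: 20.0
```

carry_out(
  increments=[
    {"rx": 0,"ry": 0,"rz": -0.1,"tx": 0,"ty": 0,"tz": 0,"hand": 1},
    {"rx": 0,"ry": 0,"rz": -0.1,"tx": 0,"ty": 0,"tz": 0,"hand": 1},
    {"rx": 0,"ry": 0,"rz": -0.1,"tx": 0,"ty": 0,"tz": 0,"hand": 1},
    {"rx": 0,"ry": 0,"rz": 0,"tx": 0,"ty": 0,"tz": 0,"hand": 1},
    {"rx": 0,"ry": 0,"rz": 0,"tx": 0,"ty": 0,"tz": 0,"hand": 1},
    {"rx": 0,"ry": 0,"rz": 0,"tx": 0,"ty": 0,"tz": 0,"hand": 1},
    {"rx": 0,"ry": 0,"rz": 0,"tx": 0,"ty": 0,"tz": 0,"hand": 1},
    {"rx": 0,"ry": 0,"rz": 0,"tx": 0,"ty": 0,"tz": 0,"hand": 1},
  ],
)

```text
t: 24.65
tcp_pos: [492.9, 155.6, 76.3]
tool_rot: [-2.133, -2.306, 0.001]
wrist_force: [-1.6, -4.9, 4.6]
gripper_width: 12.6
finger_force: 20.0
```

```bash
python3 go.py 493 155.6 76 0.085; python3 - <<'E'
import cv2
from plant import *
print(observe()['ft_torque'])
p=snapshot('side')['color'][125:215,225:335]
cv2.imwrite('pics/i.png',(255*(cv2.resize(p,None,fx=6,fy=6,interpolation=cv2.INTER_CUBIC)/255.)**.5).astype('uint8'))
E
```

```text
t 24.65 tcp [492.9 155.6  76.3] ydir 0.078 tilt [-0.0004 -0.0002] w 12.6 ff 20.000468180514872 F [-1.6 -4.9  4.6] j [-1.12  0.3   0.83  1.95 -0.26  1.   -0.09]
units total t [0.    0.    0.002] dist 0.4 rz -0.004
[-1.27794135  0.14732049 -0.03626154]
```

View pics/i.png

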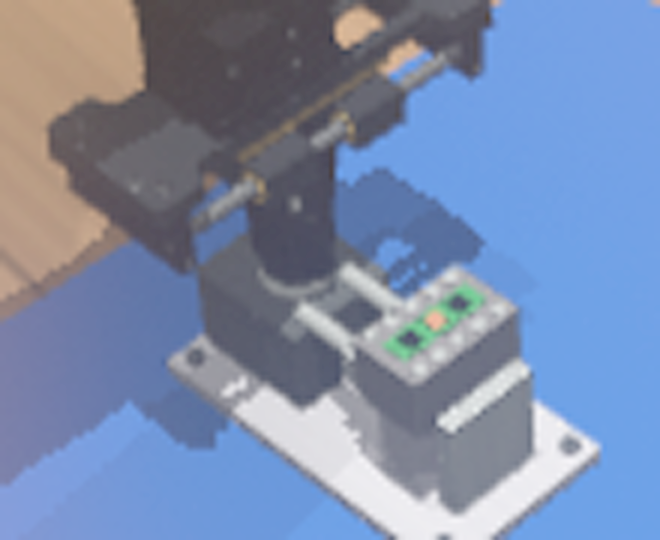

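The module stands upright against the fence. The fingers still grip the wing, a quarter turn back from the stop. I'm handing in.

```bash
python3 -c "
from plant import *;print(sign_off())"
```

```text
the job is handed in; nothing more can be done
None
```

I set the relay module on the rest, turned the thumbscrew to its stop, backed it off a quarter turn, and handed the job in with the fingers still gripping the wing; the judge returned no verdict.

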